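# Blow down the air line and run the clay extruder

### The arm

A 6-joint arm with a two-finger parallel gripper is mounted at the origin on the work surface. World frame = base frame: x ahead of the robot, y to its left, z up, the work surface at z = 0. Lengths are in mm, angles in degrees, forces in N, time in s.
With the tool pointing down it reaches from about 350 to 850 mm from the base axis. Payload 8.1 kg.
Tool frame: the origin (TCP) lies between the finger pads; the fingertips stand 22 mm ahead of it and the grasp point (between the pads) lies 3 mm ahead of it (r.nose_length is the z of the fingertips in the tool frame, in mm); z points along the fingers, x is the direction in which the jaws open and shut, and the axes are right-handed (so a half turn about z gives the same grasp; the last joint's range is limited). The gripper opens to 85 mm and grips with 20 to 120 N. Pads are 22 mm wide; open, the fingers measure 114 mm over their backs; the gripper's body (76 mm by 85 mm) begins 54 mm behind the grasp point. The pads swing forward as they close: fully open they stand 13 mm farther back than shut.
Start: joints at [-71.528, 7.471, 85.268, -0, 87.261, -4.893], TCP at [237.974, -550.794, 253.292] pointing down, gripper open.
Joint ranges: [-169.43, 169.43], [-51.17, 129.36], [1.28, 143.12], [-76.62, 256.62], [0, 156.53], [-152.29, 152.29]. Speed limits (degrees/s): [136.94, 136.94, 159.86, 180, 180, 180].

### API

Orientations are given as [roll, pitch, yaw] about the fixed x, y, z axes, in that order (R = Rz(yaw) Ry(pitch) Rx(roll)).
In Python, from bench import r gives the robot as it stands.
- The arm moves only by the shell command python3 -m jog 'ROWS' [FORCE]. ROWS is JSON, a list of rows, each a list of 5 numbers: the shift along the tool's x, y, z in m, then the turn about the tool's z in degrees, then the opening in per cent of the stroke, from 0 (shut) to 100 (fully open). A call has 1 to 8 rows; each row is the pose to reach, as a shift and turn from the pose measured when the call began, along the tool's axes at that moment; what a row does not reach only later rows make up. A row lasts 1/10 s, in which the tool goes at most 50 mm and 8.59 degrees, less where a joint would pass 70% of its speed; a pose out of reach is approached as far as the arm can. A call with a gripper value outside its range is refused whole. The fingers move at their own pace and stop on an object; FORCE is the grip in N (left out, the last holds). Time passes only in rows, so rows that repeat a pose let the fingers close. It gives the time, the measured TCP pose, the force and the opening at its end, in the units of the state.
- r.sense(): the state, without advancing time (a new reading comes with each control period).
- r.snapshot(name): name is "scene" or "side" or "wrist"; returns a dict with "image" (420x560x3 uint8, red, green, blue), "K" (3x3 intrinsics, pixels), "T" (4x4, takes a point from camera to world coordinates); the wrist camera has in their place "tool_from_camera" (4x4, takes a point from camera to tool coordinates, whose origin is the TCP and whose axes are the tool frame's). Camera axes: x right, y down, z forward; pixel columns grow to the right and rows downward; lengths in mm; the calibration is good to about 2 mm. A picture is of the moment at which its call begins: read the wrist's pose just before it. There is no depth.
- r.hand_in(): hands the job in, once; it reports no verdict.
Trained networks look in a picture, given as the dict that the camera call returned (one of the last four; its "shot" number tells which), for a name from the list of things; names that differ only in an ending like _2 or _b are one class to them, and where a whole thing is asked for, a point or a joint stands for the part that bears it (a point fixed in the world has none). Each returns a list of dicts, best first, with "conf" (0 to 1); they miss things now and then, are a little off and sometimes report something else, mostly with a low value. They report only what shows in the picture. A call takes as long as a camera call.
- r.search_frame(picture, label): "bbox" ([left, top, right, bottom] in pixels, round what is visible of it).
- r.pinpoint(picture, label): "uv" ([column, row] in pixels: a listed point, or the origin of a listed thing).
The state is a dict: "time": time; "joint_pos": joint angles; "qd": joint speeds; "joint_efforts": joint torques, N m; "tool_pos": TCP position; "tcp_rot": TCP orientation; "ft_force": force on the tool from outside, world axes, zero at the start; "wrist_torque": the same for the moment, N m; "finger_gap": finger opening in mm.
Only numpy, scipy, OpenCV 4.12 (cv2) and the standard library are available. Lean on these libraries where they do the work, as an engineer would, in place of code of your own. Each camera call takes 0.05 s, during which the arm holds its last target. There are 200 camera calls.

### The job

Clear the water from the bench extruder's air line and then run it: pull the red drain knob straight out until it clicks fully open, wait half a second, and push it fully home again. Only then swing the black-gripped ram lever counter-clockwise (seen from above) past its first two clicks (yellow marks) to the third (green mark). The lever springs back if let go, so keep holding it there and finish while still holding it; leave the drain knob home and do not disturb the other things on the table.

Things in the scene. Friction and masses are not known exactly. Their poses are not given: they have to be found in the camera images.
- extruder: Bench clay extruder, one fixed machine: blue base plate 320 (x) x 660 (y) x 12 mm; along its back the air cylinder and clay barrel lie along y (x +52 to +148, top 133 mm); the air controls stand along its front, its -x side, facing the robot. Origin: centre of the plate's underside, on the table. Own axes: x away from the robot, y left, z up; turned by up to 0.25 rad. Fixed to the table.
- drain_knob (a point): Centre of the red drain knob: round, 26 mm diameter, 22 mm long, axis along the extruder's x, on a 10 mm rod out of a grey block (56 mm wide, top 88 mm high). 62 mm above the table; home, the centre stands 32 mm before the block's face. Pulled, it slides along the extruder's -x. Free for 40 mm either side; can be pinched across y from above. Axes as the extruder's.
- drain_slide (a joint): Travel of the drain knob, m: 0 = home (drain shut), 0.036 = fully out (drain open). A detent clicks at each end and the knob snaps to the nearer end; about 5 N takes it over the middle; it stays at either end when let go.
- valve_pivot (a point): On the ram valve's upright turning axis, 65 mm above the table, at (-50, -100) mm in the extruder's frame, axes as the extruder's. Centre of the round white index plate (140 mm across, top 57 mm high) with black, yellow, yellow and green marks.
- gauge_face (a point): Centre of the round pressure gauge lying face up between the two controls, 52 mm across, 77 mm above the table. Its red needle follows the lever.
- lever_grip (a point): Middle of the lever's upright black grip: a round post of 20 mm diameter, 80 mm from the valve's axis. This point is 96 mm above the table; the post stands free from 74 to 118 mm, on a steel arm 12 mm wide. At rest the arm points to the extruder's front (-x), turned 0.63 rad to the left (+y). Site axes: x outwards along the arm, z up; it moves with the lever.
- ram_lever (a joint): Lever angle, rad, growing counter-clockwise from above (the grip swings past the valve's front, left to right seen from the robot): 0 = rest (black mark); clicks at 0.42, 0.84 (yellow) and 1.26 (green, third); end stop 1.34. A spring returns it to rest from anywhere if let go. About 2 N at the grip to start, 7 N to hold it at the third click, 8 N at the stop.
- die_plate: Loose spare brass die ring, 66 mm across, 8 mm thick, lying flat on the front of the extruder's base plate between the two controls. Bystander. Origin: centre of its underside.
- spanner: Loose steel spanner 160 mm long lying on the table in front of the extruder. Bystander. Origin: underside at mid length.
- slip_jar: Yellow jar with a dark brown lid, 80 mm across, 125 mm tall, standing to the left or right of the extruder. Bystander. Origin: centre of its underside.
- spray_can: White and blue can, 60 mm across, 150 mm tall, standing to the left or right of the extruder. Bystander. Origin: centre of its underside.
- clay_brick: Terracotta block 60 x 110 x 50 mm, to the left or right of the extruder. Bystander. Origin: centre of its underside.
- guide_strips: Pair of wooden guide strips, 260 x 58 x 10 mm together, lying on the table to the right in front of the extruder. Bystander. Origin: centre of its underside.

How it is judged:
By the outcome, as a careful person would: the job done as asked, in the order asked, and still so for the second after the job is handed in, while the arm keeps its last pose, push and grip.
It also fails if it takes over 51 s, if anything falls off the work surface, if the arm or the gripper's body presses on something with over 40 N, if the wrist force passes 120 N, or if a joint passes its speed limit or range.

## Working session

There is one attempt and no reset: what is moved stays moved. The work goes in short steps, Python scripts to look and compute and a shell command to move; the robot and the scene stay as the last step left them, time stands still between calls to the robot, and variables do not carry over. Pictures are saved under pics/ and viewed, about 8 in all and at most 12, crops included, and the job is handed in when it is done.

```bash
mkdir -p pics; ls; cat > h.py <<'E'
import numpy as np, cv2, itertools
from bench import r
from scipy.spatial.transform import Rotation as R
def toolT(s):
    T=np.eye(4);T[:3,:3]=R.from_euler('xyz',s['tcp_rot'],degrees=True).as_matrix();T[:3,3]=s['tool_pos'];return T
def snap(n):
    s=r.sense();p=r.snapshot(n)
    T=np.array(p['T']) if 'T' in p else toolT(s)@np.array(p['tool_from_camera'])
    return p,T
def ray(p,T,uv):
    d=T[:3,:3]@np.linalg.inv(p['K'])@np.array([uv[0],uv[1],1]);return T[:3,3],d/np.linalg.norm(d)
def tri(rays):
    A=sum(np.eye(3)-np.outer(d,d) for o,d in rays);b=sum((np.eye(3)-np.outer(d,d))@o for o,d in rays)
    return np.linalg.solve(A,b)
def atz(o,d,z): return o+d*(z-o[2])/d[2]
def proj(p,T,X):
    c=np.linalg.inv(T)@np.append(X,1);u=p['K']@c[:3];return u[:2]/u[2]
E
python3 - <<'E'
from h import *
s=r.sense();print({k:np.round(v,2) for k,v in s.items()},r.nose_length)
res={}
for n in ['scene','side']:
    p,T=snap(n);cv2.imwrite(f'pics/{n}0.png',p['image'][:,:,::-1])
    print(n,T[:3,3].round())
    for l in ['drain_knob','valve_pivot','gauge_face','lever_grip','extruder']:
        q=r.pinpoint(p,l)[:2];print(l,[(np.round(x['uv'],1),round(x['conf'],2)) for x in q])
        if q: res.setdefault(l,[]).append(ray(p,T,q[0]['uv']))
    for l in ['die_plate','spanner','slip_jar','spray_can','clay_brick','guide_strips']:
        q=r.pinpoint(p,l)[:1];print(l,[(np.round(x['uv']),round(x['conf'],2),atz(*ray(p,T,x['uv']),0).round()) for x in q])
for l,v in res.items():
    if len(v)>1:print(l,tri(v).round(1))
E
```

```text
pics
{'time': np.float64(0.0), 'joint_pos': array([-71.53,   7.51,  85.33,  -0.  ,  87.26,  -4.89]), 'qd': array([ 0.01,  0.02, -0.05, -0.05,  0.08,  0.08]), 'joint_efforts': array([ 0.000e+00, -5.694e+01, -5.006e+01,  0.000e+00,  1.000e-02,
        0.000e+00]), 'tool_pos': array([ 237.81, -550.31,  252.25]), 'tcp_rot': array([-1.7999e+02,  1.0000e-01, -6.6630e+01]), 'ft_force': array([-0.12,  0.44, -0.28]), 'wrist_torque': array([-0.01, -0.02,  0.04]), 'finger_gap': np.float64(85.62)} 22.0
scene [1092.  586. 1204.]
drain_knob [(array([326.6, 252.4]), 0.59)]
valve_pivot [(array([257.5, 228. ]), 0.61)]
gauge_face [(array([281.6, 252.3]), 0.61)]
lever_grip [(array([280.6, 216. ]), 0.61)]
extruder [(array([268.8, 261.7]), 0.94), (array([279.4, 219.4]), 0.46)]
die_plate [(array([298., 247.]), 0.79, array([509., 113.,   0.]))]
spanner [(array([317., 232.]), 0.68, array([420., 121.,   0.]))]
slip_jar [(array([207., 146.]), 0.91, array([ 397., -486.,    0.]))]
spray_can [(array([416., 335.]), 0.72, array([502., 572.,   0.]))]
clay_brick [(array([418., 275.]), 0.62, array([324., 469.,   0.]))]
guide_strips [(array([245., 143.]), 0.67, array([ 278., -383.,    0.]))]
side [-165.  928.  956.]
drain_knob [(array([236.4, 259.8]), 0.45)]
valve_pivot [(array([276.6, 208.2]), 0.64)]
gauge_face []
lever_grip [(array([238., 235.]), 0.68), (array([282., 214.]), 0.59)]
extruder [(array([237.5, 231.8]), 0.86), (array([136.2, 369.6]), 0.73)]
die_plate [(array([260., 250.]), 0.84, array([526., 105.,   0.]))]
spanner [(array([289., 268.]), 0.77, array([417., 115.,   0.]))]
slip_jar [(array([394., 172.]), 0.48, array([ 404., -483.,    0.]))]
spray_can [(array([136., 372.]), 0.66, array([499., 578.,  -0.]))]
clay_brick [(array([227., 376.]), 0.79, array([330., 467.,   0.]))]
guide_strips []
drain_knob [499.7 225.2  72.6]
valve_pivot [565.9 -23.6  48.5]
lever_grip [543.  103.5 109.1]
extruder [622.2  85.    9.5]
```

```bash
python3 - <<'E'
import cv2
for n in ['scene','side']:
    a=cv2.imread(f'pics/{n}0.png')[150:330,170:410]; cv2.imwrite(f'pics/{n}0c.png',cv2.resize(a,(800,600),interpolation=cv2.INTER_CUBIC))
E
```

```text
(no output)
```

View pics/scene0c.png

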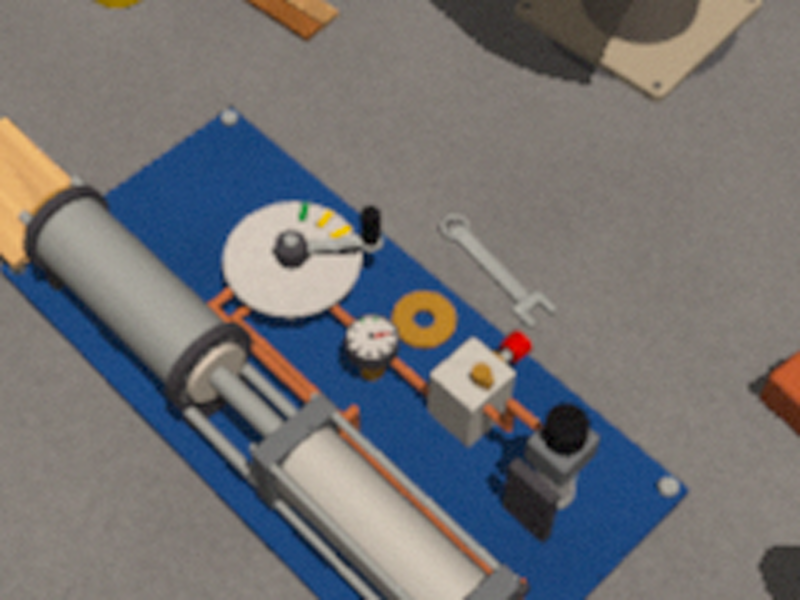

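View pics/side0c.png

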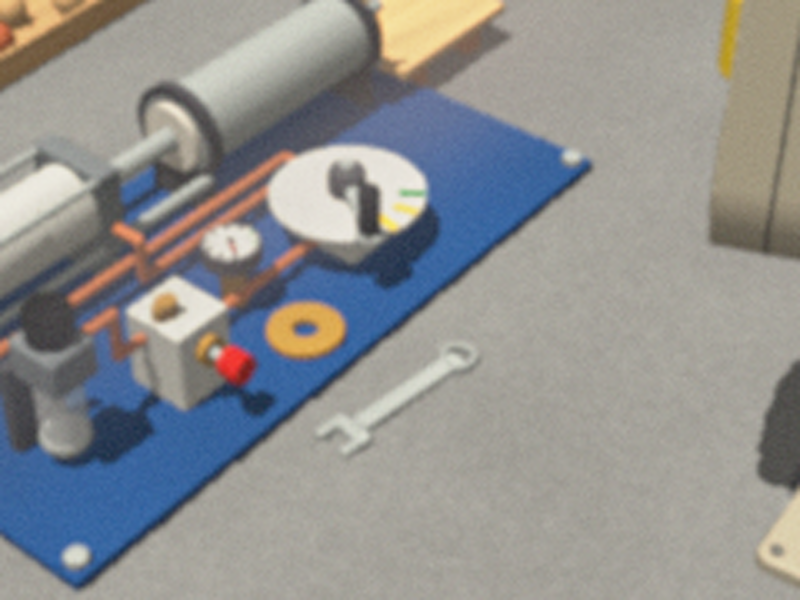

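The scene crop shows the red knob at about (515,346) and the grip at (370,225). In the side crop they are at (236,364) and (368,208). The networks' knob point and first side grip point were off, so I'll triangulate from the pictures.

```bash
python3 - <<'E'
from h import *
P={n:snap(n) for n in ['scene','side']}
c={'knob':((515,346),(236,364)),'grip':((370,225),(368,208)),'pivotcap':((290,242),(347,172)),'platecentre':((292,259),(348,193)),'gauge':((372,338),(231,242)),'bR':((230,117),(573,157)),'bL':((669,487),(77,556)),'spannerhead':((533,310),(345,435)),'die':((424,318),(305,328))}
X={}
for k,(a,b) in c.items():
    X[k]=tri([ray(*P[n],(170+q[0]*.3,150+q[1]*.3)) for n,q in zip(['scene','side'],(a,b))]);print(k,X[k].round(1))
for n in P:
    a=P[n][0]['image'].astype(int);m=(a[...,0]>150)&(a[...,1]<60)&(a[...,2]<60);m[:225]=0;m[275:]=0
    print(n,np.argwhere(m).mean(0)[::-1] if m.any() else None,m.sum())
d=X['bL']-X['bR'];print(np.degrees(np.arctan2(-d[0],d[1])))
E
```

```text
knob [499.9 214.9  62. ]
grip [507.2  32.5  96.9]
pivotcap [567.6 -19.9  78.2]
platecentre [568.4 -19.2  53.4]
gauge [590.9 112.2  73.2]
bR [ 460.3 -227.9   15.6]
bL [496.8 401.1  15.8]
spannerhead [422.4 180.9   1.9]
die [514.1 112.5  18.3]
scene [325.10810811 252.75675676] 37
side [239.5        259.35714286] 42
-3.3220407017875244
```

```bash
python3 -m jog '[[-0.036,-0.033,0,3.5,55],[-0.072,-0.066,0,7,55],[-0.11,-0.1,0,10.5,55],[-0.147,-0.134,0,14,55],[-0.184,-0.168,0,17.5,55],[-0.221,-0.201,0,21,55],[-0.258,-0.235,0,24.5,55],[-0.294,-0.268,0,27,55]]'; cat > go.py <<'E'
import sys
from h import *
t=np.array(list(map(float,sys.argv[1:4])));s=r.sense();T=toolT(s)
print('t',s['time'],'pos',np.round(s['tool_pos'],1),'yaw',np.round(s['tcp_rot'],1),'F',np.round(s['ft_force'],1),'gap',s['finger_gap'],'tool shift',(T[:3,:3].T@(t-T[:3,3])).round(1))
E
python3 go.py 500 215 170
```

```text
time: 2.1
tool_pos: [367.6, -173.0, 253.6]
tcp_rot: [-179.9, -0.0, -93.8]
ft_force: [2.3, -0.2, 0.3]
finger_gap: 46.8
t 2.1 pos [ 367.6 -173.   253.6] yaw [-179.9   -0.   -93.8] F [ 2.3 -0.2  0.3] gap 46.763149728021965 tool shift [-395.9 -106.3   83.5]
```

```bash
python3 -m jog '[[-0.045,-0.012,0,0,55],[-0.09,-0.024,0.01,0,55],[-0.14,-0.037,0.02,0,55],[-0.188,-0.05,0.03,0,55],[-0.235,-0.063,0.045,0,55],[-0.282,-0.076,0.055,0,55],[-0.33,-0.088,0.065,0,55],[-0.376,-0.101,0.083,0,55]]';python3 -m jog '[[-0.015,-0.004,0,0,55],[-0.015,-0.004,0,0,55]]'; python3 - <<'E'
from h import *
p,T=snap('wrist');cv2.imwrite('pics/w1.png',p['image'][:,:,::-1])
for l in ['drain_knob','lever_grip']:
    for x in r.pinpoint(p,l)[:2]: print(l,np.round(x['uv']),x['conf'],atz(*ray(p,T,x['uv']),62).round(1))
print('expected uv',proj(p,T,[500,215,62]))
a=p['image'].astype(int);m=(a[...,0]>140)&(a[...,1]<70)&(a[...,2]<70)
n,_,st,c=cv2.connectedComponentsWithStats(m.astype(np.uint8))
for i in range(1,n):
    if st[i,4]>60: print(st[i],c[i],atz(*ray(p,T,c[i]),62).round(1))
E
python3 go.py 500 215 65
```

```text
time: 2.9
tool_pos: [492.6, 193.1, 173.2]
tcp_rot: [-179.8, 0.0, -93.8]
ft_force: [1.4, -1.0, 1.2]
finger_gap: 47.2
time: 3.1
tool_pos: [497.4, 210.2, 172.3]
tcp_rot: [-179.9, 0.0, -93.6]
ft_force: [-0.4, 0.6, -0.1]
finger_gap: 47.2
drain_knob [272. 210.] 0.7 [499.1 214.8  62. ]
lever_grip [542. 196.] 0.82 [497.6  -4.   62. ]
lever_grip [421.  45.] 0.53 [613.5 103.2  62. ]
expected uv [271.94418292 209.12936483]
[260 198  30  26 507] [273.14792899 208.38067061] [500.6 214.   62. ]
t 3.25 pos [497.6 207.2 173.4] yaw [-179.8    0.   -93.8] F [-0.5  0.   0.7] gap 47.0055367262258 tool shift [ -7.9  -1.5 108.4]
```

View pics/w1.png

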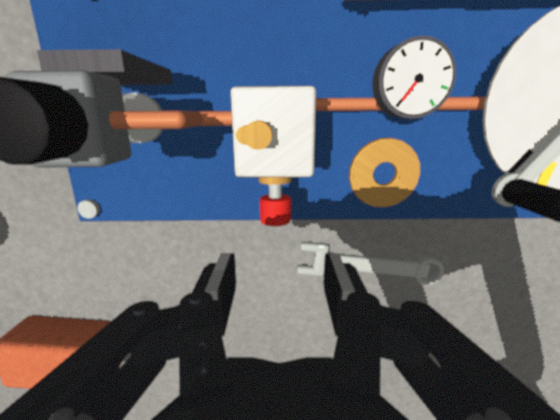

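```bash
python3 -m jog '[[-0.007,-0.002,0.0,0,55],[-0.007,-0.002,0.03,0,55],[-0.007,-0.002,0.06,0,55],[-0.007,-0.002,0.085,0,55],[-0.007,-0.002,0.1,0,55],[-0.007,-0.002,0.108,0,55],[-0.007,-0.002,0.108,0,55]]' 40;python3 go.py 500 214.5 65
```

```text
time: 3.95
tool_pos: [500.2, 213.6, 65.0]
tcp_rot: [-179.8, -0.0, -93.8]
ft_force: [-1.4, 0.5, 0.3]
finger_gap: 46.8
t 3.95 pos [500.2 213.6  65. ] yaw [-179.8   -0.   -93.8] F [-1.4  0.5  0.3] gap 46.82382011504858 tool shift [-0.9  0.3 -0. ]
```

```bash
python3 -m jog '[[0,0,0,0,0],[0,0,0,0,0],[0,0,0,0,0],[0,0,0,0,0],[0,0,0,0,0],[0,0,0,0,0]]' 45;python3 go.py 464 217 65
```

```text
time: 4.55
tool_pos: [501.3, 213.7, 66.6]
tcp_rot: [-179.7, -0.0, -93.8]
ft_force: [-1.9, -2.7, 6.3]
finger_gap: 24.6
t 4.55 pos [501.3 213.7  66.6] yaw [-179.7   -0.   -93.8] F [-1.9 -2.7  6.3] gap 24.638721454093965 tool shift [-0.9 37.4  1.4]
```

```bash
python3 -m jog '[[0,0.006,0,0,0],[0,0.012,0,0,0],[0,0.018,0,0,0],[0,0.024,0,0,0],[0,0.03,0,0,0],[0,0.036,0,0,0],[0,0.038,0,0,0],[0,0.038,0,0,0]]';python3 - <<'E'
from h import *
s=r.sense();print(s['time'],s['tool_pos'],s['ft_force'],s['finger_gap'])
p,T=snap('scene')
q=p['image'][215:290,290:360,::-1];cv2.imwrite('pics/s2.png',cv2.resize(q,None,fx=7,fy=7,interpolation=cv2.INTER_CUBIC))
E
```

```text
time: 5.35
tool_pos: [465.1, 215.7, 66.8]
tcp_rot: [-179.4, -0.0, -93.8]
ft_force: [13.0, -4.5, -10.8]
finger_gap: 24.6
5.35 [465.09491166 215.67009405  66.75050905] [ 13.01466671  -4.53383068 -10.8103948 ] 24.60427976347128
```

View pics/s2.png

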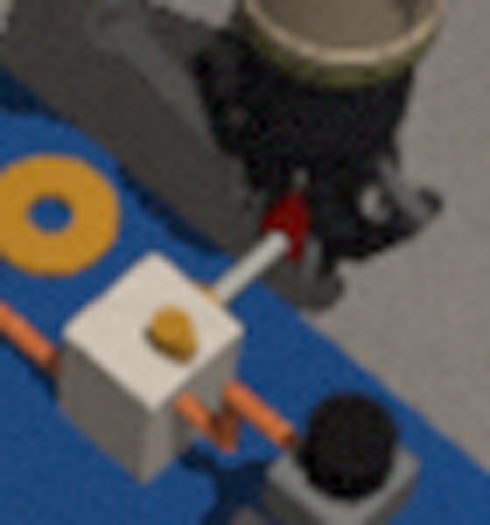

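The crop shows the red knob at (288,225) well out on its rod. The tool moved 36.2 mm and the 13 N reaction means it is against the stop. Next I wait, then push it home.

```bash
python3 -m jog '[[0,0,0,0,0],[0,0,0,0,0],[0,0,0,0,0],[0,0,0,0,0],[0,0,0,0,0],[0,0,0,0,0],[0,0,0,0,0]]'; python3 -m jog '[[0,-0.006,0,0,0],[0,-0.012,0,0,0],[0,-0.018,0,0,0],[0,-0.024,0,0,0],[0,-0.03,0,0,0],[0,-0.036,0,0,0],[0,-0.0385,0,0,0],[0,-0.0385,0,0,0]]';python3 go.py 501.3 213.7 66.6
```

```text
time: 6.1
tool_pos: [465.2, 215.6, 66.7]
tcp_rot: [-179.4, -0.0, -93.8]
ft_force: [5.3, -3.4, -5.1]
finger_gap: 24.3
time: 6.9
tool_pos: [501.4, 213.5, 66.6]
tcp_rot: [-179.7, -0.0, -93.8]
ft_force: [-12.9, 2.1, 4.8]
finger_gap: 24.6
t 6.9 pos [501.4 213.5  66.6] yaw [-179.7   -0.   -93.8] F [-12.9   2.1   4.8] gap 24.643825976324635 tool shift [-0.1  0.1  0. ]
```

Knob home at 501.4 (it started at 501.3) and pressed against its seat. I release it, rise and check it.

```bash
python3 -m jog '[[0,0,0,0,55],[0,0,0,0,55],[0,0,0,0,55],[0,0,-0.02,0,55],[0,0,-0.05,0,55],[0,0,-0.08,0,55],[0,0,-0.11,0,55],[0,0,-0.125,0,55]]' 60; python3 -m jog '[[0.025,-0.003,0,5,55],[0.05,-0.005,0,10,55],[0.075,-0.008,0,15,55],[0.1,-0.01,0,20,55],[0.13,-0.013,0,25,55],[0.16,-0.016,0,31,55],[0.18,-0.018,0,36.6,55],[0.18,-0.018,0,36.6,55]]'; python3 - <<'E'
from h import *
p,T=snap('wrist');cv2.imwrite('pics/w2.png',p['image'][:,:,::-1])
for l,z in [('lever_grip',96),('valve_pivot',65),('gauge_face',77),('drain_knob',62)]:
    for x in r.pinpoint(p,l)[:1]: print(l,np.round(x['uv']),x['conf'],atz(*ray(p,T,x['uv']),z).round(1))
print('exp grip',proj(p,T,[507.2,32.5,96]),'top',proj(p,T,[507.2,32.5,118]),'piv',proj(p,T,[568,-19.5,78]),'knob',proj(p,T,[500,214.5,62]),proj(p,T,[464,217,62]))
E
python3 go.py 507.2 32.5 103
```

```text
time: 7.7
tool_pos: [502.6, 214.0, 195.3]
tcp_rot: [-179.4, 0.1, -93.8]
ft_force: [0.5, 0.5, 0.5]
finger_gap: 47.0
time: 8.5
tool_pos: [508.6, 30.9, 194.8]
tcp_rot: [-179.6, 0.4, -130.7]
ft_force: [0.9, -0.4, -1.0]
finger_gap: 46.6
lever_grip [284. 216.] 0.94 [506.9  25.8  96. ]
valve_pivot [276. 112.] 0.93 [570.2 -19.2  65. ]
gauge_face [143. 198.] 0.62 [590.5 109.6  77. ]
exp grip [277.59101452 220.69149743] top [277.25217829 231.13856469] piv [277.44753955 114.38709219] knob [148.28903173 322.82831557] [172.30659263 345.85226588]
t 8.75 pos [508.5  34.  195. ] yaw [-179.6    0.4 -130.3] F [-0.7 -0.1 -0.5] gap 46.861590154233035 tool shift [ 2.7  0.6 92. ]
```

View pics/w2.png

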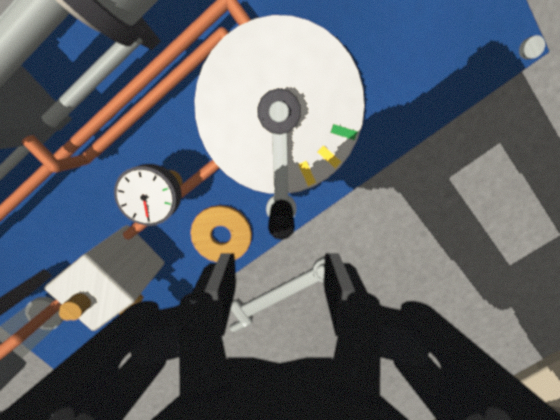

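The wrist view has the grip post at about (281,217) and the hub at (280,111). The arm runs almost vertically between them, a 4 mm lateral correction. Next I descend and close.

```bash
python3 -m jog '[[0.0045,0,0.02,0,55],[0.0045,0,0.045,0,55],[0.0045,0,0.07,0,55],[0.0045,0,0.085,0,55],[0.0045,0,0.091,0,55],[0.0045,0,0.091,0,55]]' 60;python3 -m jog '[[0,0,0,0,0],[0,0,0,0,0],[0,0,0,0,0],[0,0,0,0,0],[0,0,0,0,0],[0,0,0,0,0],[0,0,0,0,0]]' 60; python3 - <<'E'
from h import *
s=r.sense();print(s['time'],s['joint_pos'].round(1) if hasattr(s['joint_pos'],'round') else s['joint_pos'])
T=toolT(s);C=np.array([568.3,-19.5]);v=T[:2,3]-C
print('rad',np.hypot(*v),np.degrees(np.arctan2(v[1],v[0])))
for a in range(6,79,6):
    w=R.from_euler('z',a,degrees=True).as_matrix()[:2,:2]@v+C
    print(a,(T[:3,:3].T@(np.append(w,T[2,3])-T[:3,3])).round(1))
E
```

```text
time: 9.35
tool_pos: [506.0, 31.2, 103.4]
tcp_rot: [-179.7, 0.4, -130.2]
ft_force: [-0.7, -0.7, -0.4]
finger_gap: 47.0
time: 10.05
tool_pos: [507.1, 31.3, 104.9]
tcp_rot: [-179.6, 0.5, -130.2]
ft_force: [-1.4, 2.3, 6.6]
finger_gap: 18.4
10.05 [-2.300e+00 -1.000e-01  1.093e+02  1.000e-01  7.030e+01  1.279e+02]
rad 79.57091305196035 140.32881468492766
6 [ 8.3 -0.5 -0.1]
12 [16.5 -1.9 -0.1]
18 [24.5 -4.1 -0.2]
24 [32.3 -7.2 -0.2]
30 [ 39.7 -11.   -0.2]
36 [ 46.6 -15.6  -0.3]
42 [ 53.  -20.9  -0.3]
48 [ 58.9 -26.9  -0.3]
54 [ 64.1 -33.4  -0.3]
60 [ 68.5 -40.4  -0.2]
66 [ 72.2 -47.9  -0.2]
72 [ 75.1 -55.7  -0.2]
78 [ 77.2 -63.8  -0.1]
```

```bash
python3 -m jog '[[0.0083,-0.0005,0,-6,0],[0.0165,-0.0019,0,-12,0],[0.0245,-0.0041,0,-18,0],[0.0323,-0.0072,0,-24,0],[0.0397,-0.011,0,-30,0],[0.0466,-0.0156,0,-36,0],[0.053,-0.0209,0,-42,0],[0.0589,-0.0269,0,-48,0]]'; python3 - <<'E'
from h import *
s=r.sense();T=toolT(s);C=np.array([568.3,-19.5]);v=T[:2,3]-C
A=np.degrees(np.arctan2(v[1],v[0]))%360
print('rad',np.hypot(*v),A-140.3,'gap',s['finger_gap'])
for a in list(range(44,74,5))+[72,73,74,75]:
    a=np.radians(140.3+a);w=79.6*np.array([np.cos(a),np.sin(a)])+C
    print(round(np.degrees(a)-140.3),(T[:3,:3].T@(np.append(w,T[2,3])-T[:3,3])).round(1),'turn',round(np.degrees(a)-A,1))
E
```

```text
time: 10.85
tool_pos: [489.3, -31.7, 105.0]
tcp_rot: [-179.4, -0.0, -82.0]
ft_force: [0.5, -0.5, 0.7]
finger_gap: 18.4
rad 79.91424995191136 48.46784328822642 gap 18.366824104379393
44 [-6.2 -0.5  0. ] turn -4.5
49 [ 0.7 -0.3  0. ] turn 0.5
54 [ 7.7 -0.8  0. ] turn 5.5
59 [14.5 -1.9  0. ] turn 10.5
64 [21.3 -3.5  0. ] turn 15.5
69 [27.8 -5.8  0.1] turn 20.5
72 [31.7 -7.4  0.1] turn 23.5
73 [32.9 -8.   0.1] turn 24.5
74 [34.2 -8.6  0.1] turn 25.5
75 [35.4 -9.2  0.1] turn 26.5
```

```bash
python3 -m jog '[[0.0077,-0.0008,0,-5.5,0],[0.0145,-0.0019,0,-10.5,0],[0.0213,-0.0035,0,-15.5,0],[0.0278,-0.0058,0,-20.5,0],[0.0323,-0.0077,0,-24,0],[0.0329,-0.008,0,-24.5,0],[0.0329,-0.008,0,-24.5,0],[0.0329,-0.008,0,-24.5,0]]'; python3 - <<'E'
from h import *
s=r.sense();T=toolT(s);v=T[:2,3]-np.array([568.3,-19.5])
print('rad',np.hypot(*v),np.degrees(np.arctan2(v[1],v[0]))%360-140.3,'gap',s['finger_gap'],s['ft_force'])
for i,n in enumerate(['wrist','scene','side']):
    p,T=snap(n);im=p['image'][:,:,::-1]
    cv2.imwrite(f'pics/{n}3.png',im)
    if n=='wrist':
        for x in r.pinpoint(p,'lever_grip')[:1]+r.pinpoint(p,'valve_pivot')[:1]:print(x)
a=cv2.imread('pics/scene3.png')[180:280,230:340];b=cv2.imread('pics/side3.png')[180:280,220:330]
w=cv2.imread('pics/wrist3.png')[:, :]
cv2.imwrite('pics/c3.png',np.hstack([cv2.resize(x,(400,364),interpolation=cv2.INTER_CUBIC) for x in (a,b)]))
E
```

```text
time: 11.65
tool_pos: [501.0, -63.7, 105.0]
tcp_rot: [-179.6, -0.2, -57.7]
ft_force: [-4.4, -4.5, 2.2]
finger_gap: 18.6
rad 80.5407382409116 73.02104856595469 gap 18.62103957013086 [-4.42244942 -4.54716117  2.19943895]
{'uv': [280.3, 271.8], 'conf': 0.58}
{'uv': [278.6, 107.2], 'conf': 0.73}
```

View pics/wrist3.png

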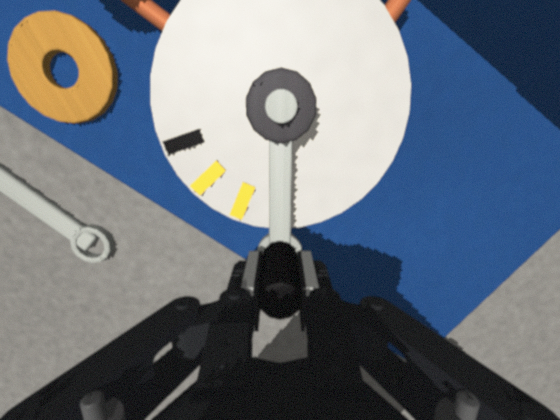

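View pics/c3.png

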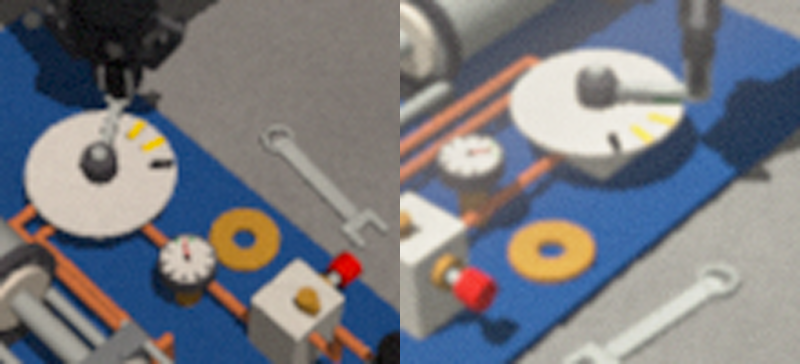

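The wrist view has the arm covering the green mark: hub (281,105), black (183,141), yellows (209,178) and (243,200). The knob is visibly home and the die and spanner look untouched. The mark spacing hints that the lever may be a couple of degrees short, and the tangential force is low, so I'll compute the angle.

```bash
python3 -m jog '[[0,0,0,0,0],[0,0,0,0,0]]'; python3 - <<'E'
from h import *
for k in range(3): print(np.round(r.sense()['ft_force'],1))
p,T=snap('wrist');im=p['image'];hsv=cv2.cvtColor(im,cv2.COLOR_RGB2HSV)
def W(uv,z): return atz(*ray(p,T,uv),z)[:2]
# plate outline -> centre
m=((hsv[...,1]<40)&(hsv[...,2]>170)).astype(np.uint8)
c=max(cv2.findContours(m,cv2.RETR_EXTERNAL,cv2.CHAIN_APPROX_NONE)[0],key=cv2.contourArea)[:,0]
q=np.array([W(u,57) for u in c if 5<u[1]<190])
A=np.c_[2*q,np.ones(len(q))];s=np.linalg.lstsq(A,(q**2).sum(1),rcond=None)[0];C=s[:2];print('centre',C,'rad',np.sqrt(s[2]+C@C))
def ang(w): d=w-C;return np.degrees(np.arctan2(d[1],d[0]))%360
for n,mm in [('black',(hsv[...,2]<60)),('yellow',(hsv[...,0]>20)&(hsv[...,0]<35)&(hsv[...,1]>150)&(hsv[...,2]>190)),('green',(hsv[...,0]>45)&(hsv[...,0]<80)&(hsv[...,1]>100))]:
    mm=mm.copy();mm[225:]=0;mm[:,:150]=0;mm[:,410:]=0
    k,_,st,ce=cv2.connectedComponentsWithStats(mm.astype(np.uint8))
    for i in range(1,k):
        if st[i,4]>60: w=W(ce[i],57);print(n,st[i],ce[i].round(1),round(ang(w),2),np.hypot(*(w-C)).round(1))
a,b=W((281,160),70),W((281,225),70);d=b-a;print('arm dir',np.degrees(np.arctan2(d[1],d[0]))%360, ang(b),'hub top',W((281,105),78))
print(r.sense()['tool_pos'],r.sense()['tcp_rot'],[ang(np.array(r.sense()['tool_pos'][:2]))])
E
```

```text
time: 12.1
tool_pos: [500.9, -63.7, 105.0]
tcp_rot: [-179.6, -0.2, -57.7]
ft_force: [-0.6, -1.8, -1.8]
finger_gap: 18.7
[-0.6 -1.8 -1.8]
[-0.6 -1.8 -1.8]
[-0.6 -1.8 -1.8]
centre [576.34997226 -16.40652892] rad 55.32312838715363
black [165 131  37  22 418] [183.2 141.6] 148.97 60.1
yellow [192 162  32  32 426] [207.7 177.8] 171.15 63.1
yellow [231 183  23  36 391] [242.2 200.4] 192.49 65.0
arm dir 212.42020920023592 213.0134121926729 hub top [569.76421372 -21.37647502]
[500.87346483 -63.72879579 105.00971611] [-179.56914325   -0.23809532  -57.7138352 ] [np.float64(212.0868929124871)]
```

```bash
python3 - <<'E'
from h import *
from scipy.optimize import least_squares
p,T=snap('wrist')
q=np.array([atz(*ray(p,T,u),57)[:2] for u in [(183.2,141.6),(207.7,177.8),(242.2,200.4)]])
th=np.array([0,.42,.84])
f=lambda x:(x[:2]+x[2]*np.c_[np.cos(x[3]+th),np.sin(x[3]+th)]-q).ravel()
s=least_squares(f,[568,-19.5,60,2.5]);C=s.x[:2];a0=np.degrees(s.x[3]);print(s.x,a0,f(s.x).round(2),'green',a0+72.2)
for rr in (None,):
  for Cc in (C,[568.3,-19.5],[569.8,-21.4]):
    d=q-Cc;A=np.degrees(np.arctan2(d[:,1],d[:,0]))%360;t=np.array(r.sense()['tool_pos'][:2])-Cc
    print(Cc,A.round(1),'rest',(A-np.degrees(th)).mean().round(1),'tool',np.degrees(np.arctan2(t[1],t[0]))%360,np.hypot(*t))
E
```

```text
[569.23395983 -21.3794923   57.14857039   2.46200777] 141.06265431413073 [-0.02 -0.01  0.04  0.03 -0.02 -0.02] green 213.2626543141307
[569.23395983 -21.3794923 ] [141.  165.2 189.2] rest 141.1 tool 211.78566571006837 80.38578704874854
[568.3, -19.5] [141.9 166.8 191.2] rest 142.6 tool 213.27107110610464 80.60899582654724
[569.8, -21.4] [141.4 165.3 189.1] rest 141.2 tool 211.56203550442697 80.85674866364188
```

The marks fit to 0.04 mm with the valve axis at (569.2, -21.4) and green at 213.3°. The tool is at 211.8°, so it needs another 2°.

```bash
python3 -m jog '[[0.0014,0,0,-1,0],[0.0028,0,0,-2,0],[0.0028,0,0,-2,0],[0.0028,0,0,-2,0],[0.0028,0,0,-2,0]]'; python3 - <<'E'
from h import *
p,T=snap('wrist');C=np.array([569.23,-21.38]);s=r.sense();t=np.array(s['tool_pos'][:2])-C
a=np.degrees(np.arctan2(t[1],t[0]))%360;print('tool lever deg',a-141.06,np.hypot(*t))
F=np.array(s['ft_force']);print(F,'tangential CCW',F[:2]@[-t[1],t[0]]/np.hypot(*t))
im=p['image'];g=im[150:235]
# arm centre columns at rows via bright metal against plate
cv2.imwrite('pics/w4.png',cv2.resize(im[90:320,150:420,::-1],None,fx=2.5,fy=2.5,interpolation=cv2.INTER_CUBIC))
u=proj(p,T,np.append(C+57.1*np.array([np.cos(np.radians(213.26)),np.sin(np.radians(213.26))]),57));print('green uv',u)
for dd in (70.2,72.2,74.2,76.8):
    b=np.radians(141.06+dd);e=np.array([np.cos(b),np.sin(b)]);print(dd,[proj(p,T,np.append(C+k*e,69)).round(1) for k in (30,60)])
E
```

```text
time: 12.7
tool_pos: [502.4, -66.0, 105.0]
tcp_rot: [-179.6, -0.2, -55.7]
ft_force: [-0.1, -1.4, -0.5]
finger_gap: 18.6
tool lever deg 72.67627941838049 80.4140134571456
[ 0.27838911 -1.50067493 -0.21733154] tangential CCW 1.4025744829277365
green uv [278.41711722 207.71486017]
70.2 [array([277.4, 165.9]), array([274.6, 218.9])]
72.2 [array([279.4, 166. ]), array([278.4, 219. ])]
74.2 [array([281.3, 166. ]), array([282.1, 219. ])]
76.8 [array([283.9, 165.9]), array([286.9, 218.8])]
```

View pics/w4.png

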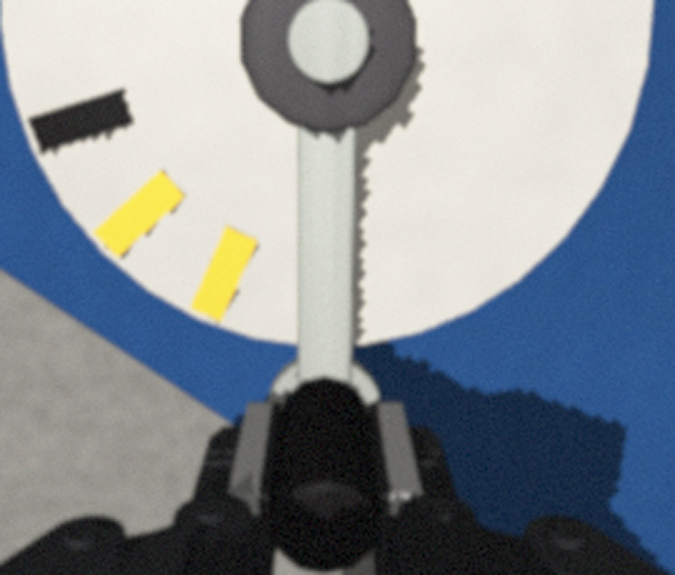

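The arm centreline runs from (280.6,168) to (280.2,218), about 73.3° against 72.2° for the third click and 76.8° for the stop, so the lever is on the green mark. The force should be about 7 N but reads near 0, so I recheck that over a short hold.

```bash
for i in 1 2 3; do python3 -m jog '[[0,0,0,0,0],[0,0,0,0,0],[0,0,0,0,0]]' 60| tr '\n' ' '; echo; done; python3 - <<'E'
from h import *
s=r.sense();print(s['ft_force'],s['wrist_torque'],s['joint_efforts'])
for n in ['scene','side']:
    p,T=snap(n)
    for l in ['die_plate','spanner','slip_jar','spray_can','clay_brick','guide_strips']:
        q=r.pinpoint(p,l)[:1];print(n,l,[(np.round(x['uv']),round(x['conf'],2)) for x in q])
    a=p['image'].astype(int);m=(a[...,0]>150)&(a[...,1]<60)&(a[...,2]<60);m[:225]=0;m[275:]=0;print('knob px',np.argwhere(m).mean(0)[::-1].round(1))
E
```

```text
time: 13.05 tool_pos: [502.4, -66.0, 105.0] tcp_rot: [-179.6, -0.2, -55.7] ft_force: [-1.2, -0.8, -0.0] finger_gap: 18.5 
time: 13.35 tool_pos: [502.4, -66.0, 105.0] tcp_rot: [-179.6, -0.2, -55.7] ft_force: [-0.5, -0.7, -0.5] finger_gap: 18.3 
time: 13.65 tool_pos: [502.4, -66.0, 105.0] tcp_rot: [-179.6, -0.2, -55.7] ft_force: [-0.9, -0.7, 0.0] finger_gap: 18.4 
[-0.89771373 -0.73693703  0.0255677 ] [ 0.28999405  0.38982493 -0.56557671] [  1.14344649 -46.46781206 -46.90687537  -0.16350389  -0.64842816
  -0.59624283]
scene die_plate [(array([295., 248.]), 0.58)]
scene spanner [(array([315., 229.]), 0.66)]
scene slip_jar [(array([205., 144.]), 0.85)]
scene spray_can [(array([417., 335.]), 0.81)]
scene clay_brick [(array([416., 275.]), 0.74)]
scene guide_strips [(array([245., 142.]), 0.8)]
knob px [325.1 252.8]
side die_plate [(array([261., 251.]), 0.87)]
side spanner [(array([291., 268.]), 0.77)]
side slip_jar [(array([395., 170.]), 0.62)]
side spray_can [(array([135., 372.]), 0.97)]
side clay_brick [(array([228., 372.]), 0.63)]
side guide_strips [(array([414., 198.]), 0.7)]
knob px [239.9 259.4]
```

The wrist moment of 0.57 N m is about 7 N × 80 mm, so the rigid grip carries the spring load as a moment, and the hold is steady. The knob pixels match the home picture to within 0.4 px. Handing in.

```bash
python3 -c "
from bench import r
print(r.hand_in())"
```

```text
the job is handed in; nothing more can be done
None
```

I drained the air line, then swung the ram lever to the third click, and handed the job in at about 14 s with the gripper still holding the lever.

- **Drain knob:** I pulled it 36 mm to the stop, where it pushed back with about 13 N. It stayed open for more than 0.7 s, then I pushed it home against its seat. In the last pictures it sits within 0.4 px of its starting position in both fixed views.
- **Ram lever:** It is held at about 73°, against 72.2° for the third click and 76.8° for the end stop. It first stopped about 1.5° short by the marks, so I moved it 2° further. The arm hides the green mark, so I worked out that angle from the black and yellow marks.
- **Other things on the table:** The networks found them all within about 4 px of where they started, which is their normal scatter. The guide strips were not found in the first side view, so for those I only have the scene view to compare.

One check disagreed at first: the sideways force while holding read about 1 N, not the expected 7 N. The wrist moment of 0.57 N m matches 7 N at 80 mm, so I take it that the grip carries the spring load as a moment. The hold stayed steady over the last second.

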